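# Eject a box of staples and trap it on the chute

### The arm

A 6-joint arm with a two-finger parallel gripper is mounted at the origin on a cart in front of the work surface, level with it; the furniture and walls round the work are solid. World frame = base frame: x ahead of the robot, y to its left, z up, the work surface at z = 0. Lengths are in mm, angles in rad, forces in N, time in s.
With the tool pointing down it reaches from about 250 to 725 mm from the base axis. Payload 9.7 kg.
Tool frame: the origin (TCP) lies midway between the tips of the shut fingers; the grasp point (between the pads) lies 19 mm behind it (env.pinch_z is the z of the grasp point in the tool frame, in mm); z points along the fingers, y is the line along which they close (so a half turn about z gives the same grasp; the last joint's range is limited). The gripper opens to 85 mm and grips with 20 to 120 N. Pads are 22 mm wide; open, the fingers measure 114 mm over their backs; the gripper's body (76 mm by 85 mm) begins 54 mm behind the grasp point. The pads swing forward as they close: fully open they stand 13 mm farther back than shut.
Start: joints at [-1.278, 0.087, 0.176, 1.66, 0, 1.571], TCP at [158.746, -526.59, 231.284] pointing down, gripper open.
Joint ranges: [-3.13, 3.13], [-0.85, 1.81], [-1.15, 1.24], [-2.2, 2.28], [-1.44, 1.52], [-3.14, 3.14]. Speed limits (rad/s): [2.22, 2.22, 2.57, 3.14, 3.14, 3.14].

### API

Orientations are given as a unit quaternion [w, x, y, z].
In Python, from station import env gives the robot as it stands.
- The arm moves only by the tool arm_command, never from a script. Its argument "commands" is one flat list of numbers, 5 for each row, row after row: the closure, from -1 (fully open) to 1 (shut), then the shift along the world's x, y, z in units of 30 mm (1.0 is 30 mm), then the turn about the world's z in units of 8 degrees (1.0 is 8 degrees). In form: [grip, dx, dy, dz, spin, grip, dx, dy, dz, spin, ...]. A call has 1 to 10 rows; each row is the pose to reach, as a shift and turn from the pose commanded when the call began; what a row does not reach only later rows make up. A row lasts 1/8 s, in which the tool goes at most 62.5 mm and 10.7 degrees, less where a joint would pass 70% of its speed; a pose out of reach is approached as far as the arm can. A call with a gripper value outside its range is refused whole. The fingers move at their own pace and stop on an object; the grip force is fixed at half the most. Time passes only in rows, so rows that repeat a pose let the fingers close. It gives the time, the measured TCP pose, the force, the opening and the grip force at its end, in the units of the state.
- env.observe(): the state, without advancing time (a new reading comes with each control period).
- env.snapshot(name): name is "scene" or "top" or "wrist"; returns a dict with "pixels" (420x560x3 uint8, blue, green, red), "vertical_fov" (degrees; the focal length in pixels is half the picture's height over the tangent of half this angle, whatever the lens; pixels are square), "cx", "cy" (the principal point, pixels), "pose" (4x4, takes a point from camera to world coordinates). Camera axes: x right, y up, looking along -z (the intrinsics and any distortion apply to the point x, -y, -z); pixel columns grow to the right and rows downward; lengths in mm; the calibration is good to about 2 mm. A picture is of the moment at which its call begins. There is no depth.
- env.hand_in(): hands the job in; it is judged then, once.
Trained networks look in a picture, given as the dict that the camera call returned (one of the last four; its "shot" number tells which), for a name from the list of things; names that differ only in an ending like _2 or _b are one class to them, and where a whole thing is asked for, a point or a joint stands for the part that bears it (a point fixed in the world has none). Each returns a list of dicts, best first, with "confidence" (0 to 1); they miss things now and then, are a little off and sometimes report something else, mostly with a low value. They report only what shows in the picture. A call takes as long as a camera call. They do not tell look-alikes from the thing itself.
- env.spot_in(label, picture): "location" ([row, column] in pixels, amid what is visible of it).
- env.silhouettes(label, picture): "pixels" (420x560 bool, what is visible of it) and "location" ([row, column] in pixels, amid what is visible of it).
The state is a dict: "clock": time; "q": joint angles; "dq": joint speeds; "joint_torque": joint torques, N m; "eef_pos": TCP position; "tcp_rot": TCP orientation; "wrist_force": force on the tool from outside, world axes, zero at the start; "torque": the same for the moment, N m; "finger_gap": finger opening in mm; "gripper_force": force on a finger pad.
Only numpy, scipy, OpenCV 4.12 (cv2) and the standard library are available. Lean on these libraries where they do the work, as an engineer would, in place of code of your own. Each camera call takes 0.05 s, during which the arm holds its last target. There are 200 camera calls.

### The job

Press the eject key on the side of the sloping staple dispenser with one fingertip, and stop the popped-out box of staples with the other finger while the whole box is still on the chute, before it slides off the low end. Grasp and lift nothing, and leave the eraser, the clip box and the tape roll alone. The program finishes while holding: the key still pressed down by one finger and the box resting, still, against the other.

Things in the scene. Friction and masses are not known exactly. Their poses are not given: they have to be found in the camera images.
- dispenser: Grey sloping box dispenser, 218 x 89 mm, fixed to the worktop, place and yaw vary. Origin on the worktop under the chute's middle line; x points level toward the closed high back, y across the chute (away from the key), z up. The chute falls toward -x at 0.28 rad, inner width 45 mm (y +-22.5), side walls 4 mm thick, 16 mm above its floor; it runs from x = -53 (open low end) to +155 mm (back wall).
- chute_point (a point): Point on the smooth metal chute floor at the dispenser's x = 0, y = 0, 44 mm above the worktop (the floor rises 0.288 mm per mm of x). It is level with the key's middle along the chute and 53 mm down the chute from the waiting box's front. A fingertip standing here about 12 mm above the floor, between the walls, blocks the box.
- low_end (a point): Middle of the open low edge of the chute floor, 29 mm above the worktop, at the dispenser's x = -53 mm. The floor is so slippery that the freed box slides on by itself, the first 50 mm in about 0.2 s, and falls off here unless something blocks it.
- key_top (a point): Middle of the top of the eject key, a black ribbed push key, 42 mm along the chute by 29 mm across, on a pedestal beside the chute at the dispenser's x = 0, y = -44.5 mm. When up its top is 66 mm above the worktop, 22 mm above the chute floor beside it.
- eject_key (a joint): How far the eject key is pressed straight down, m: 0 up, 0.010 at its stop (top then 56 mm above the worktop). It springs back; it takes 1.5 N to start, 4 N at the stop, plus up to 1 N of friction. A steel catch, part of the key, stands through the chute floor at the dispenser's x = +59 mm; at about 6 mm of press it frees the box, which a spring plate behind it pushes out the first 15 mm.
- staple_box: Small pale cardboard box of staples, 41 x 74 x 27 mm, about 0.12 kg, lying loose in the chute behind the catch, its long side (its own y) along the chute. Origin at the centre of its underside.
- box_centre (a point): Centre of the staple box, half-way up. At the start at the dispenser's x = +93 mm, 85 mm above the worktop. Stopped by a 20 mm wide finger centred at the dispenser's x = 0, it is at about x = +49 mm.
- loose_eraser: Bystander: eraser in a grey sleeve, 23 x 52 x 13 mm, lying on the worktop to the left of the dispenser. Origin at the centre of its underside.
- clip_box: Bystander: small pale box of paper clips, 53 x 75 x 21 mm, lying on the worktop to the left of the dispenser. Origin at the centre of its underside.
- tape_roll: Bystander: roll of beige tape lying flat on the worktop, 104 mm across, 25 mm high. Origin at the centre of its underside.
Mind the look-alikes: they are no part of the job. What is shaped like the staple_box but yellow is not meant.

How it is judged:
By the outcome, as a careful person would: the job done as asked, in the order asked, and still so for the second after the job is handed in, while the arm keeps its last pose, push and grip.
It also fails if it takes over 29 s, if anything falls off the work surface, if the arm or the gripper's body presses on something with over 40 N, if the wrist force passes 120 N, or if a joint passes its speed limit or range.

## Working session

There is one attempt and no reset: what is moved stays moved. The work goes in short steps, Python scripts to look and compute and a tool call to move; the robot and the scene stay as the last step left them, time stands still between calls to the robot, and variables do not carry over. Pictures are saved under pics/ and viewed, at most 10 in all, crops included, and the job is handed in when it is done.

Besides the shell and the picture viewer there is one more tool, called after "Emit:" as name(argument=value, ...) on one line, values as JSON. arm_command: Moves the arm, as the interface text tells. Its arguments: {"type":"object","properties":{"commands":{"type":"array"}},"required":["commands"]}

```bash
mkdir -p pics; ls; python3 - <<'E'
from station import env
import cv2,numpy as np
o=env.observe();print(o['clock'],o['eef_pos'],o['tcp_rot'],o['finger_gap'],env.pinch_z)
ims=[]
for n in("scene","top"):
    p=env.snapshot(n);ims.append(p["pixels"])
    print(n,p["vertical_fov"],p["cx"],p["cy"],np.round(p["pose"],3).tolist(),[k for k in p])
    for l in("dispenser","key_top","staple_box","chute_point","low_end"):
        try:print(l,[(np.round(d["location"],1).tolist(),round(d["confidence"],2)) for d in env.spot_in(l,p)][:3])
        except Exception as e:print(l,e)
    cv2.imwrite(f"pics/{n}0.png",p["pixels"])
E
```

```text
pics
0.0 [ 158.67981663 -526.37144594  230.571776  ] [-6.72482414e-04  9.89305759e-01  1.45854906e-01 -1.00007691e-04] 85.0675863817916 -18.700000000000003
scene 48.60722166391071 278.1852663035318 213.59573149707302 [[-0.882, 0.319, -0.347, 215.36], [-0.471, -0.565, 0.677, 851.842], [0.02, 0.76, 0.649, 673.816], [0.0, 0.0, 0.0, 1.0]] ['pixels', 'vertical_fov', 'cx', 'cy', 'pose', 'shot']
dispenser [([214.0, 293.0], 0.63)]
key_top [([195.6, 313.9], 0.57)]
staple_box [([184.4, 270.5], 0.97), ([180.5, 288.5], 0.83), ([224.9, 178.8], 0.57)]
chute_point [([213.5, 291.4], 0.88)]
low_end [([194.8, 318.0], 0.41)]
top 46.46781503293299 284.316206609551 206.36947688871481 [[0.154, 0.966, -0.21, 357.207], [-0.988, 0.149, -0.038, 211.103], [-0.005, 0.213, 0.977, 1010.285], [0.0, 0.0, 0.0, 1.0]] ['pixels', 'vertical_fov', 'cx', 'cy', 'pose', 'shot']
dispenser [([234.5, 324.5], 0.62)]
key_top [([246.4, 341.2], 0.79)]
staple_box [([132.3, 280.6], 0.78), ([204.0, 385.6], 0.77), ([197.1, 319.9], 0.65)]
chute_point [([236.0, 322.0], 0.59)]
low_end [([233.6, 325.4], 0.84), ([291.9, 177.2], 0.29)]
```

View pics/scene0.png

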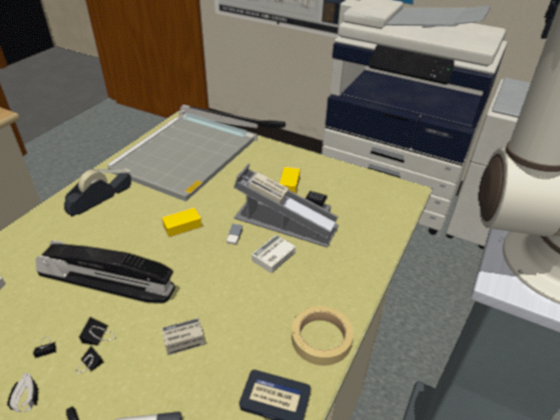

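View pics/top0.png

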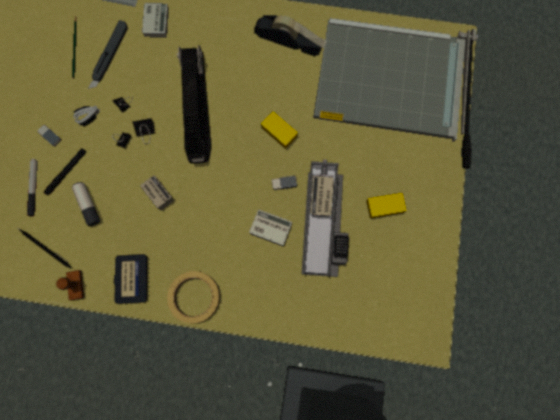

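The scene view shows the dispenser at about (col 290, row 205), with the low end toward the robot. In the top view the dispenser spans cols 303–345 and rows 163–275, the box is at (321,197) and the key at (341,247). I'll estimate the pose from the key and the box in both views.

```bash
cat > h.py <<'E'
import numpy as np,cv2
from station import env
def cam(p):
    f=210/np.tan(np.radians(p["vertical_fov"]/2));return f,p["cx"],p["cy"],np.array(p["pose"])
def ray(p,rc,z):
    f,cx,cy,T=cam(p);d=T[:3,:3]@np.array([(rc[1]-cx)/f,-(rc[0]-cy)/f,-1]);o=T[:3,3]
    return o+d*(z-o[2])/d[2]
def proj(p,X):
    f,cx,cy,T=cam(p);c=(np.atleast_2d(X)-T[:3,3])@T[:3,:3]
    return np.c_[cx-f*c[:,0]/c[:,2],cy+f*c[:,1]/c[:,2]]
def world(x,y,th,P):
    P=np.atleast_2d(np.array(P,float));c,s=np.cos(th),np.sin(th)
    return np.c_[x+c*P[:,0]-s*P[:,1],y+s*P[:,0]+c*P[:,1],P[:,2]]
def draw(p,x,y,th):
    im=p["pixels"].copy();F=lambda X:44+.288*X
    L=[[(-53,-22.5,F(-53)),(155,-22.5,F(155)),(155,22.5,F(155)),(-53,22.5,F(-53)),(-53,-22.5,F(-53))],
       [(-21,-59,66),(21,-59,66),(21,-30,66),(-21,-30,66),(-21,-59,66)],
       [(-53,-26.5,F(-53)+16),(155,-26.5,F(155)+16),(155,26.5,F(155)+16),(-53,26.5,F(-53)+16)]]
    return im,[proj(p,world(x,y,th,l)) for l in L]
def crop(p,x,y,th,c,r,k,name):
    im,Ls=draw(p,x,y,th);c0,r0=int(c),int(r);w,h=800//k,600//k
    im=im[r0:r0+h,c0:c0+w];im=cv2.resize(im,None,fx=k,fy=k,interpolation=cv2.INTER_CUBIC)
    for l,col in zip(Ls,[(0,0,255),(0,255,0),(255,0,255)]):
        cv2.polylines(im,[np.int32((l-[c0,r0])*k+k/2)],False,col,1)
    cv2.imwrite(name,im)
E
python3 - <<'E'
from h import *
p=env.snapshot("top");s=env.snapshot("scene")
k=ray(p,(246.4,341.2),63);b=ray(p,(197.1,319.9),98);k2=ray(s,(195.6,313.9),63)
print(k,b,k2,ray(s,(184.4,270.5),98))
# unknown x,y,th from key (0,-44.5) and box (93,0)
th=np.arctan2(b[1]-k[1],b[0]-k[0])-np.arctan2(44.5,93)
o=k[:2]-np.array([np.sin(th)*44.5,-np.cos(th)*44.5]);print(o,th,np.hypot(*(b-k)[:2]),np.hypot(44.5,93))
crop(p,*o,th,260,140,5,"pics/top1.png")
q=env.silhouettes("dispenser",p);print([(d["confidence"],d["pixels"].sum(),cv2.minAreaRect(np.argwhere(d["pixels"])[:,::-1].astype(np.float32))) for d in q[:2]])
E
```

```text
[499.0357019  125.97062418  63.        ] [581.78423426 181.69662443  98.        ] [503.92355756 125.85083868  63.        ] [580.93901201 177.78276953  98.        ]
[492.54502979 169.99472185] 0.14637999029103965 99.76325331784719 103.098254107429
[(0.65, np.int64(3287), ((327.6189270019531, 218.52545166015625), (45.40937805175781, 114.4178695678711), 3.945185899734497))]
```

View pics/top1.png

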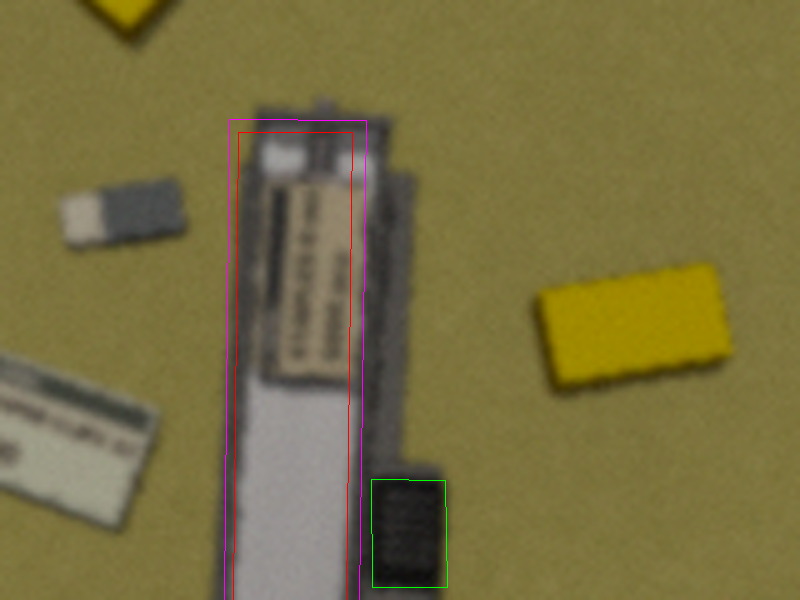

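The overlay shows the key outline fits, at crop (410,530). The real chute leans about 0.05 rad further right than I modelled, so yaw is about 0.098 and the origin about (495,170). I'll move to above it, with the fingers straddling the key and the chute.

Emit:
arm_command(commands=[0.3,11.3,22.5,0,-1.4,0.3,11.3,22.5,0,-1.4,0.3,11.3,22.5,0,-1.4,0.3,11.3,22.5,0,-1.4,0.3,11.3,22.5,0,-1.4,0.3,11.3,22.5,0,-1.4,0.3,11.3,22.5,0,-1.4,0.3,11.3,22.5,0,-1.4,0.3,11.3,22.5,0,-1.4,0.3,11.3,22.5,0,-1.4])

```text
clock: 2.0
eef_pos: [439.8, 34.1, 231.6]
tcp_rot: [0.0, 0.999, 0.049, 0.001]
wrist_force: [2.3, -1.3, 0.4]
finger_gap: 29.8
gripper_force: 0.0
```

Emit:
arm_command(commands=[0.3,1.9,3.8,-1,0,0.3,1.9,3.8,-1,0,0.3,1.9,3.8,-1,0,0.3,1.9,3.8,-1,0])

```text
clock: 2.5
eef_pos: [504.4, 96.8, 201.0]
tcp_rot: [-0.019, 0.996, 0.085, -0.003]
wrist_force: [0.2, -0.4, 0.0]
finger_gap: 29.5
gripper_force: 0.0
```

```bash
python3 - <<'E'
from h import *
o=env.observe();print(o['clock'],o['eef_pos'],o['tcp_rot'],o['finger_gap'],o['wrist_force'])
w=env.snapshot("wrist");print(np.round(w["pose"],2).tolist(),w["vertical_fov"])
for l in("key_top","staple_box","dispenser"):
    print(l,[(np.round(d["location"],1).tolist(),round(d["confidence"],2)) for d in env.spot_in(l,w)][:3])
im,Ls=draw(w,494.7,170.3,.098)
for l,col in zip(Ls,[(0,0,255),(0,255,0),(255,0,255)]): cv2.polylines(im,[np.int32(l)],False,col,1)
cv2.imwrite("pics/w1.png",im)
E
```

```text
2.5 [504.41998711  96.8126409  200.95311774] [-0.0185248   0.9962233   0.08478053 -0.00286769] 29.493871742882686 [ 0.17557308 -0.35480195  0.04756732]
[[0.17, 0.94, 0.31, 581.43], [-0.98, 0.17, 0.02, 105.34], [-0.04, -0.3, 0.95, 344.22], [0.0, 0.0, 0.0, 1.0]] 59.197208068080904
key_top [([187.4, 249.3], 0.73)]
staple_box [([72.0, 375.5], 0.92), ([58.6, 184.5], 0.71)]
dispenser [([144.6, 227.5], 0.87), ([122.8, 96.8], 0.34)]
```

View pics/w1.png

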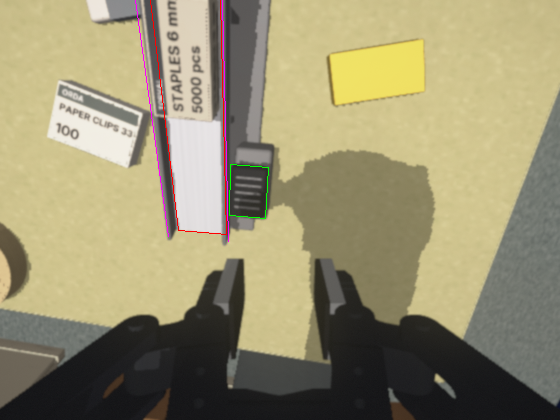

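The wrist view shows the overlay matching the chute (cols 175–228, low edge at row 233) and the key (col 249, row 190). The pose estimate holds. I'll let the arm settle.

Emit:
arm_command(commands=[0.3,0,0,0,0,0.3,0,0,0,0])

```text
clock: 2.95
eef_pos: [504.5, 96.4, 201.7]
tcp_rot: [-0.019, 0.996, 0.084, -0.002]
wrist_force: [0.2, -0.1, -0.8]
finger_gap: 29.7
gripper_force: 0.0
```

```bash
python3 -c "
from h import *
o=env.observe();print(np.round(o['q'],3),np.round(o['dq'],3),np.round(o['joint_torque'],1))"
```

```text
[ 0.168 -0.009  0.019  1.6    0.037  3.141] [ 0.002  0.004 -0.    -0.001  0.     0.   ] [ -0.1 -46.4  46.9   0.    0.1   0. ]
```

Emit:
arm_command(commands=[0.3,-0.2,1.7,0,0,0.3,-0.2,1.7,0,0])

```text
clock: 3.2
eef_pos: [503.8, 122.8, 201.3]
tcp_rot: [-0.028, 0.994, 0.104, -0.004]
wrist_force: [0.3, 0.5, -0.4]
finger_gap: 29.4
gripper_force: 0.0
```

```bash
python3 -c "
from h import *
o=env.observe();print(o['eef_pos'],o['tcp_rot'],np.round(o['q'],3),np.round(o['dq'],3))"
```

```text
[503.7828204  122.76015427 201.32501622] [-0.02834066  0.99416321  0.10402769 -0.00381568] [2.080e-01 3.000e-03 3.000e-02 1.599e+00 5.700e-02 3.141e+00] [-0.018 -0.005 -0.005  0.003 -0.018  0.002]
```

Joint 6 sits at its limit, so I'll use the equivalent half-turned orientation.

Emit:
arm_command(commands=[0.3,0,0,0,13,0.3,0,0,0,13,0.3,0,0,0,13,0.3,0,0,0,13,0.3,0,0,0,13,0.3,0,0,0,13,0.3,0,0,0,13,0.3,0,0,0,13,0.3,0,0,0,13,0.3,0,0,0,13])

```text
clock: 4.45
eef_pos: [503.9, 121.6, 201.3]
tcp_rot: [-0.014, 0.529, 0.848, -0.025]
wrist_force: [0.5, -0.1, -0.1]
finger_gap: 29.8
gripper_force: 0.0
```

```bash
python3 -c "
from h import *
o=env.observe();print(o['eef_pos'],o['tcp_rot'],np.round(o['q'],3),np.round(o['dq'],3))
t=o['tcp_rot'];print(np.degrees(2*np.arctan2(t[2],t[1])))"
```

```text
[503.90097503 121.59825743 201.34629926] [-0.01420302  0.52870118  0.84832308 -0.0249255 ] [ 0.245  0.059  0.087  1.654 -0.014  1.36 ] [ 0.029 -0.011 -0.01  -0.011 -0.056 -0.959]
116.13512648890135
```

Emit:
arm_command(commands=[0.3,-0.2,0.9,0,8,0.3,-0.2,0.9,0,8,0.3,-0.2,0.9,0,8,0.3,-0.2,0.9,0,8,0.3,-0.2,0.9,0,8,0.3,-0.2,0.9,0,8,0.3,-0.2,0.9,0,8,0.3,-0.2,0.9,0,8])

```text
clock: 5.45
eef_pos: [497.9, 148.9, 201.4]
tcp_rot: [0.001, 0.003, 1.0, -0.029]
wrist_force: [0.1, -0.1, -1.7]
finger_gap: 30.1
gripper_force: 0.0
```

```bash
python3 -c "
from h import *
from scipy.spatial.transform import Rotation as R
o=env.observe();t=o['tcp_rot'];r=R.from_quat([t[1],t[2],t[3],t[0]]).as_matrix()
print(o['eef_pos'],t,np.round(o['q'],3),np.round(o['dq'],3));print(r.round(4));print(np.degrees(2*np.arctan2(t[2],t[1])))"
```

```text
[497.93674065 148.90494284 201.37741862] [ 8.37595288e-04  3.16677043e-03  9.99585629e-01 -2.85979116e-02] [ 0.321  0.021  0.049  1.615 -0.055  0.327] [ 0.     0.004  0.001 -0.001  0.001 -0.012]
[[-1.      0.0064  0.0015]
 [ 0.0063  0.9983 -0.0572]
 [-0.0019 -0.0572 -0.9984]]
179.63696562282144
```

Emit:
arm_command(commands=[0.3,0,0,-3.3,0.75,0.3,0,0,-3.3,0.75,0.3,0,0,-3.3,0.75,0.3,0,0,-3.3,0.75])

```text
clock: 5.95
eef_pos: [498.6, 149.4, 104.1]
tcp_rot: [0.003, -0.051, 0.998, -0.028]
wrist_force: [0.0, 0.4, 0.5]
finger_gap: 30.4
gripper_force: 0.0
```

```bash
python3 - <<'E'
from h import *
o=env.observe();t=o['tcp_rot'];print(o['eef_pos'],t,np.round(o['q'],3),o['finger_gap'],o['wrist_force'],2*np.arctan2(t[2],t[1])-np.pi)
w=env.snapshot("wrist")
im,Ls=draw(w,494.7,170.3,.098)
for l,col in zip(Ls,[(0,0,255),(0,255,0),(255,0,255)]): cv2.polylines(im,[np.int32(l)],False,col,1)
cv2.imwrite("pics/w2.png",im)
s=env.snapshot("scene");crop(s,494.7,170.3,.098,220,130,5,"pics/s2.png")
E
```

```text
[498.60508409 149.37316002 104.102902  ] [ 0.00316367 -0.05060866  0.99831439 -0.02823354] [ 0.322  0.015 -0.145  1.42  -0.056  0.221] 30.39257100589018 [0.00544188 0.40537363 0.50189401] 0.10130149871120642
```

View pics/w2.png

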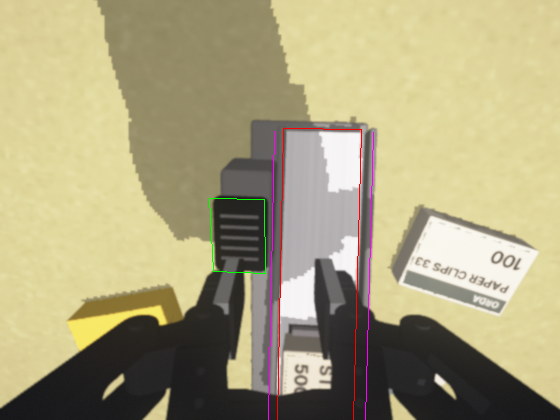

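View pics/s2.png

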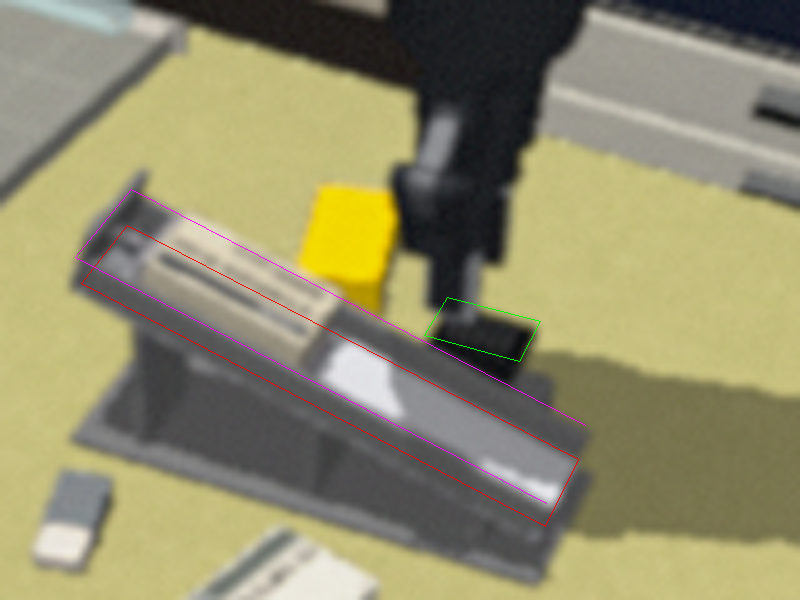

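Both overlays match: wrist key at (240,235) with fingers on either side, scene within about 3 px. In the dispenser frame the TCP is about (2,-21). I'll descend to just above the key.

Emit:
arm_command(commands=[0.3,-0.05,0,-1.1,0,0.3,-0.05,0,-1.1,0,0.3,-0.05,0,-1.1,0])

```text
clock: 6.42
eef_pos: [497.1, 149.4, 71.0]
tcp_rot: [0.003, -0.051, 0.998, -0.028]
wrist_force: [0.1, 0.4, -0.1]
finger_gap: 29.7
gripper_force: 0.0
```

Emit:
arm_command(commands=[0.3,0,0,-0.2,0,0.3,0,0,-0.25,0,0.3,0,0,-0.25,0])

```text
clock: 6.8
eef_pos: [496.7, 149.3, 62.2]
tcp_rot: [0.003, -0.051, 0.998, -0.028]
wrist_force: [0.7, -0.3, 1.9]
finger_gap: 29.7
gripper_force: 0.7
```

Emit:
arm_command(commands=[0.3,0,0,-0.15,0,0.3,0,0,-0.3,0,0.3,0,0,-0.3,0,0.3,0,0,-0.3,0])

```text
clock: 7.3
eef_pos: [496.9, 149.2, 54.3]
tcp_rot: [0.003, -0.051, 0.998, -0.028]
wrist_force: [-2.3, -0.6, 14.0]
finger_gap: 29.8
gripper_force: 7.4
```

```bash
python3 - <<'E'
from h import *
w=env.snapshot("wrist");s=env.snapshot("scene")
a=w["pixels"][120:420,80:480];b=cv2.resize(s["pixels"][150:250,220:353],(400,300),interpolation=cv2.INTER_CUBIC)
cv2.imwrite("pics/w3.png",np.hstack([a,b]));print(env.observe()["wrist_force"],env.observe()["eef_pos"])
E
```

```text
[-2.56778956 -0.14215952 14.93053804] [496.89938464 149.25490371  54.25728285]
```

View pics/w3.png

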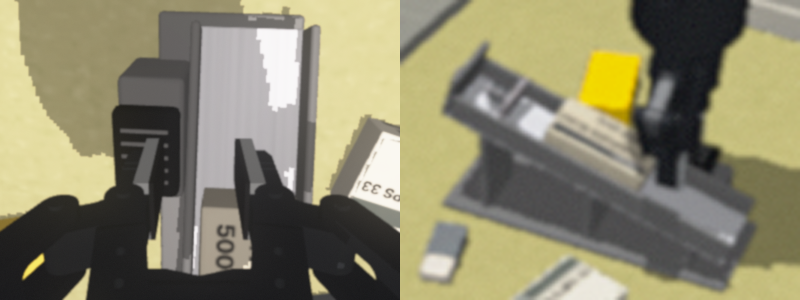

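The box has popped out and rests against the chute finger: wrist crop at about (225,230), fully on the chute in the scene view. The key is held at its stop with 14 N. I'll hold briefly and check that everything is still.

Emit:
arm_command(commands=[0.3,0,0,0,0,0.3,0,0,0,0,0.3,0,0,0,0,0.3,0,0,0,0])

```text
clock: 7.9
eef_pos: [496.9, 149.3, 54.3]
tcp_rot: [0.003, -0.051, 0.998, -0.028]
wrist_force: [-2.6, -1.0, 15.2]
finger_gap: 29.8
gripper_force: 7.4
```

```bash
python3 - <<'E'
from h import *
w=env.snapshot("wrist");a=cv2.imread("pics/w3.png")[:, :400]
d=cv2.absdiff(a,w["pixels"][120:420,80:480]).max(2);print((d>40).sum(),d.max(),env.observe()["wrist_force"],env.observe()["eef_pos"])
print([(x["location"],x["confidence"]) for x in env.spot_in("staple_box",w)][:2])
E
```

```text
0 16 [-2.58375856 -0.73759622 13.46802941] [496.88295233 149.21742328  54.24505232]
[([361.7, 49.5], 0.86), ([357.2, 301.8], 0.84)]
```

Nothing moves between the two pictures, and the force is steady. I'm handing in.

```bash
python3 -c "
from station import env
print(env.hand_in())"
```

```text
the job is handed in; nothing more can be done
None
```

I handed the job in at about 8 s: one finger holds the eject key at its stop with about 14 N, and the staple box rests still against the other finger, fully on the chute; the hand-in call returned no verdict.

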